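Set up a sampler carousel for 100 mm tubes

TASK

Set up the sampler's carousel for long tubes: put the tall blue spacer over the steel spindle so that it stands on the turntable, then the white tube guide on top of it, and last the black cap over the end of the spindle, each one level and fully home before the next. Lower the parts into place rather than letting them drop, and leave the short orange spacer and the other things where they stand.

Things in the scene. Friction and masses are not known exactly. Their poses are not given: they have to be found in the camera images.
- sampler: The carousel sampler, a fixed white box 300 x 230 mm, 52 mm high; origin on the bench under the spindle's axis, x to its back: front 110 mm before the axis, back 190 mm behind it. Its aluminium turntable (188 mm across) does not turn. A probe lift stands 155 mm behind the axis, 70 mm left, 50 x 60 mm; its arm lies across the back, 171 mm above the bench at most. It stands left, middle or right.
- seat (a point): Point on the spindle's axis at the upper face of the sampler's turntable, 62 mm above the bench; z up. The upright steel spindle is 20 mm thick and rises 128 mm above this point; its top 12 mm taper to 8 mm.
- spacer_mid (a point): Centre of the tall blue spacer, a loose sleeve 100 mm high, 34 mm across (30 mm over the top 4 mm), 24 mm bore right through, about 0.10 kg; z along its axis. It stands upright in the parts tray. Grip it near its top: once it is on the turntable the spindle sticks out 28 mm above it, and must not meet the gripper's palm. At home its centre is 50 mm above the turntable.
- guide_mid (a point): Centre of the white tube guide, 30 mm above its underside; z up. Hub 50 mm across, 60 mm high, wheel 163 mm across, deck top 24 mm above the underside: grip the 36 mm of hub above it. The hub is hollow from below, 42 mm bore, but for a top wall 8 mm thick with a 25 mm hole: it goes over the spacer, the wall resting on it, and at home this is 78 mm above the turntable. 0.22 kg, flat on the bench, any turn will do.
- cap_mid (a point): Centre of the black cap, 30 mm above its underside; z up. Knob 36 mm across, 60 mm high over all, with a flange 50 mm across round its foot (slopes to the knob at 12 mm): grip above it. Blind bore from below, 25 mm across, 34 mm deep, a free fit. About 0.13 kg, loose, upright in the tray. Its foot rests on the guide's hub: at home this is 138 mm above the turntable.
- tray: Shallow steel parts tray, fixed to the bench, 190 x 200 mm with a lip 12 mm high; origin under its centre, floor 3 mm above the bench. The two spacers and the cap stand in it, about 100 mm apart, in any order.
- short_spacer_mid (a point): Centre of the short orange spacer (for shorter tubes), 75 mm high and 34 mm in diameter, loose in the tray. Not used; stays where it is.
- reagent: White reagent bottle with a green cap, 48 mm in diameter, 88 mm high, loose, behind the tube guide; origin under its centre. Stays.
- jar: Small clear jar with an orange lid, 42 mm in diameter, 55 mm high, loose, behind the tube guide; origin under its centre. Stays.
- beaker: Glass beaker, 72 mm in diameter, 95 mm high, loose, on the right of the bench; origin under its centre. Stays.
- tip_box: Blue pipette-tip box with a clear lid, 85 x 122 x 85 mm high, loose, on the left of the bench; origin under its centre. Stays.
Not all that is in view belongs to the job. Several things look just like the part that bears spacer_mid: the one meant starts farthest to the robot's left. What is shaped like the part that bears cap_mid but purple or turquoise is not meant.

How it is judged (in metres and radians):
On the way, in this order (a step that is already met when the one before it is completed fails the run):
1. the tall spacer is on the spindle and stands on the turntable (horizontal distance between spacer_mid and seat below 0.006 m and z of spacer_mid in the frame of seat between 0.046 and 0.054 m and angle between spacer_mid's own z axis and vertical below 0.06 rad), for 0.2 s.
2. the guide is on the spindle and rests on the spacer (all of step 1 and horizontal distance between guide_mid and seat below 0.006 m and z of guide_mid in the frame of seat between 0.074 and 0.082 m and angle between guide_mid's own z axis and vertical below 0.06 rad), for 0.2 s.
3. the cap is on the spindle's end and rests on the guide (all of step 2 and horizontal distance between cap_mid and seat below 0.006 m and z of cap_mid in the frame of seat between 0.134 and 0.142 m and angle between cap_mid's own z axis and vertical below 0.06 rad), for 0.2 s.
At the end, for the whole second after the job is handed in: Spacer, guide and cap are on the spindle in that order from below, each upright within 0.06 rad, within 6 mm of the spindle's axis and within 4 mm of its height when fully home (centres 50, 78 and 138 mm above the turntable), all at rest (all of step 3 and linear speed of each of spacer, guide, cap below 0.02 m/s); the robot touches nothing.
It fails at once if the spacer, guide or cap falls or is flung: faster than 0.6 m/s while the fingers do not hold it ((linear speed of spacer above 0.6 m/s and contact force between the fingers and spacer below 0.05 N) or (linear speed of guide above 0.6 m/s and contact force between the fingers and guide below 0.05 N) or (linear speed of cap above 0.6 m/s and contact force between the fingers and cap below 0.05 N)).
It fails at once if the short orange spacer is moved by more than 40 mm (distance of short_spacer_mid from where it was at the start of the episode above 0.04 m).
It fails at once if the bottle, jar, beaker or tip box is moved by more than 40 mm (distance of any of reagent, jar, beaker, tip_box from where it was at the start of the episode above 0.04 m).
It also fails if it takes over 70 s, if anything falls off the work surface, if the arm or the gripper's body presses on something with over 40 N, if the wrist force passes 120 N, or if a joint passes its speed limit or range.

ROBOT

A 7-joint arm with a two-finger parallel gripper is mounted at the origin on the work surface. World frame = base frame: x ahead of the robot, y to its left, z up, the work surface at z = 0. Lengths are in m, angles in degrees, forces in N, time in s.
With the tool pointing down it reaches from about 0.425 to 0.875 m from the base axis. Payload 4.7 kg.
Tool frame: the origin (TCP) lies on the centre line of the jaws, within the pads' length; the fingertips stand 19 mm ahead of it and the grasp point (between the pads) is the TCP; z points along the fingers, y is the line along which they close (so a half turn about z gives the same grasp; the last joint's range is limited). The gripper opens to 87 mm and grips with 3 to 60 N. Pads are 19 mm wide; open, the fingers measure 117 mm over their backs; the gripper's body (75 mm by 190 mm) begins 51 mm behind the grasp point.
Start: joints at [76.266, 18.392, -4.016, 83.108, 1.295, 78.541, -3.26], TCP at [0.163, -0.629, 0.242] pointing down, gripper open.
Joint ranges: [-163.93, 163.93], [-17.29, 119.83], [-79.2, 71.16], [3.27, 140.29], [-89.18, 269.18], [5.43, 117.66], [-154.24, 154.24]. Speed limits (degrees/s): [147.25, 147.25, 180, 180, 180, 180, 180].

INTERFACE

Orientations are given as [roll, pitch, yaw] about the fixed x, y, z axes, in that order (R = Rz(yaw) Ry(pitch) Rx(roll)).
In Python, from cell import env, imaging gives the robot as it stands.
- The arm moves only by the shell command python3 -m crank 'ROWS' [OPENING] [FORCE]. ROWS is JSON, a list of rows, each an object of numbers: "x", "y", "z": the shift along the tool's x, y, z in m; "turn": the turn about the tool's z in rad. In form: [{"x": .., "y": .., "z": .., "turn": ..}, ...]. A call has 1 to 12 rows; each row is the pose to reach, as a shift and turn from the pose commanded when the call began, along the tool's axes at that moment; what a row does not reach only later rows make up. A row lasts 1/8 s, in which the tool goes at most 62.5 mm and 10.7 degrees, less where a joint would pass 70% of its speed; a pose out of reach is approached as far as the arm can. A call with a gripper value outside its range is refused whole. OPENING is the finger opening in m, from 0 to 0.087, set as the call begins (- or left out, the last holds). The fingers move at their own pace and stop on an object; FORCE is the grip in N (left out, the last holds). Time passes only in rows, so rows that repeat a pose let the fingers close. It gives the time, the measured TCP pose, the force, the opening and the grip force at its end, in the units of the state.
- env.get_obs(): the state, without advancing time (a new reading comes with each control period).
- imaging.read_camera(name): name is "scene" or "top" or "wrist"; returns the picture (400x640x3 uint8, red, green, blue); there is no depth.
- imaging.get_calibration(name): a dict with "camera_matrix" (3x3 intrinsics, pixels), "k1" (the pictures are not rectified: a ray, as slopes to the right and down, at radius r is drawn at 1 + k1 r^2 times it, then the intrinsics apply), "position" and "attitude" of the camera in the world. Camera axes: x right, y up, looking along -z (the intrinsics and any distortion apply to the point x, -y, -z); pixel columns grow to the right and rows downward; lengths in m; the calibration is good to about 2 mm. A picture is of the moment at which its call begins: read the wrist's pose just before it. get_calibration takes no time and is no camera call; for the wrist camera it gives the pose at the moment of the call.
- env.sign_off(): hands the job in; it is judged then, once.
The state is a dict: "time_s": time; "qpos": joint angles; "joint_velocities": joint speeds; "effort": joint torques, N m; "tool_pos": TCP position; "tool_rot": TCP orientation; "force": force on the tool from outside, world axes, zero at the start; "wrist_torque": the same for the moment, N m; "grip_width": finger opening in m; "grasp_force": force on a finger pad.
Only numpy, scipy, OpenCV 4.12 (cv2) and the standard library are available. Lean on these libraries where they do the work, as an engineer would, in place of code of your own. Each camera call takes 0.05 s, during which the arm holds its last target. There are 200 camera calls.

## Working session

There is one attempt and no reset: what is moved stays moved. The work goes in short steps, Python scripts to look and compute and a shell command to move; the robot and the scene stay as the last step left them, time stands still between calls to the robot, and variables do not carry over. Pictures are saved under pics/ and viewed, at most 15 in all, crops included, and the job is handed in when it is done.

```bash
mkdir -p pics; ls; python3 - <<'E'
from cell import env, imaging
import cv2,numpy as np
o=env.get_obs();print(o)
for n in("scene","top","wrist"):
    c=imaging.get_calibration(n);print(n,c)
    cv2.imwrite(f"pics/{n}0.png",imaging.read_camera(n)[:,:,::-1])
E
```

```text
pics
{'time_s': 0.0, 'qpos': array([76.26634468, 18.4381368 , -4.0150075 , 83.17526674,  1.29482253,
       78.54079096, -3.25955145]), 'joint_velocities': array([-0.0516839 ,  0.16196598, -0.058872  , -0.01317737, -0.11404803,
       -0.03832604,  0.0549037 ]), 'effort': array([ 2.31048034e-04, -4.91280770e+01, -4.03766111e-01, -3.12522948e+01,
       -6.40312722e-02,  4.39621008e-02,  1.65965721e-04]), 'tool_pos': array([ 0.16302004, -0.62868711,  0.24046867]), 'tool_rot': array([-1.79891037e+02,  5.78690976e-03,  1.45433344e+01]), 'force': array([ 0.45460731, -0.56971503,  0.3848941 ]), 'wrist_torque': array([-0.0044703 ,  0.01422212, -0.00289642]), 'grasp_force': 0.0, 'grip_width': 0.08698848222106179}
scene {'camera_matrix': array([[514.61058032,   0.        , 306.55735818],
       [  0.        , 514.61058032, 201.4870561 ],
       [  0.        ,   0.        ,   1.        ]]), 'k1': -0.09976808624083054, 'position': array([1.25412205, 0.05372216, 1.34456227]), 'attitude': array([30.88137472,  0.12479819, 93.3301578 ])}
top {'camera_matrix': array([[449.36456744,   0.        , 312.20276745],
       [  0.        , 449.36456744, 192.2722798 ],
       [  0.        ,   0.        ,   1.        ]]), 'k1': -0.11687295884128834, 'position': array([ 3.68309016e-01, -1.37610861e-03,  1.57565516e+00]), 'attitude': array([  5.82287883,   0.53270113, -88.77139672])}
wrist {'camera_matrix': array([[288.94313168,   0.        , 317.80124776],
       [  0.        , 288.94313168, 199.66302323],
       [  0.        ,   0.        ,   1.        ]]), 'k1': 0.013712661426648566, 'position': array([ 0.23755035, -0.60978727,  0.38339619]), 'attitude': array([-1.63867021e+01,  7.47789835e-02, -7.54649521e+01])}
```

View pics/top0.png

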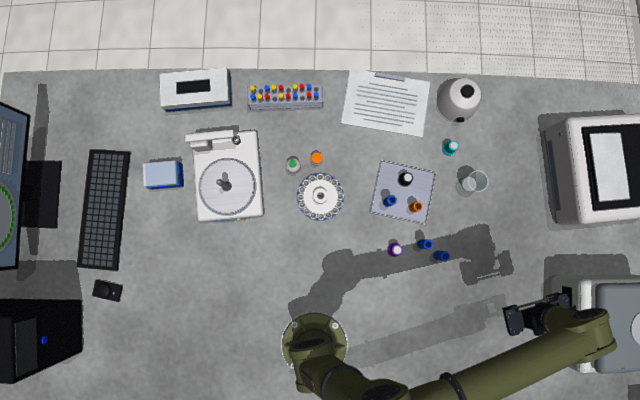

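View pics/scene0.png

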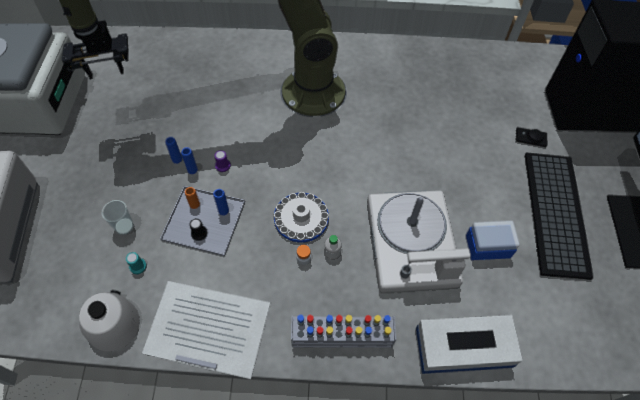

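The top view shows blue sleeves at (390,201), in the tray, and at (425,243) and (441,256). The leftmost, (390,201), is the one meant. The black cap is at (405,179). Purple (396,249) and turquoise (450,147) are decoys. The orange spacer is at (417,206), the guide at (320,196), and the spindle's top near (222,184) with its base near (228,186). In the scene view the blue spacer is at (221,203), the cap at (198,230), the guide at (301,216), and the spindle's top at (418,200).

```bash
cat > h.py <<'E'
from cell import env, imaging
import cv2,numpy as np
from scipy.spatial.transform import Rotation as R
def ray(c,uv):
    K=c["camera_matrix"]
    uv=np.asarray(uv,float).reshape(-1,2)
    d=(uv-[K[0,2],K[1,2]])/[K[0,0],K[1,1]]
    s=d.copy()
    for _ in range(15): s=d/(1+c["k1"]*(s**2).sum(1,keepdims=True))
    v=np.c_[s[:,0],-s[:,1],-np.ones(len(s))]
    return c["position"],v@R.from_euler("xyz",c["attitude"],degrees=True).as_matrix().T
def plane(c,uv,z):
    p,v=ray(c,uv); return p+v*((z-p[2])/v[:,2])[:,None]
def tri(obs):  # [(calib,uv)...] least squares point, residuals
    A=np.zeros((3,3));b=np.zeros(3);L=[]
    for c,uv in obs:
        p,v=ray(c,uv);v=v[0]/np.linalg.norm(v[0]);M=np.eye(3)-np.outer(v,v);A+=M;b+=M@p;L.append((M,p))
    x=np.linalg.solve(A,b);return x,[np.linalg.norm(M@(x-p)) for M,p in L]
def proj(c,X):
    q=R.from_euler("xyz",c["attitude"],degrees=True).as_matrix().T@(np.asarray(X)-c["position"])
    s=np.array([q[0],-q[1]])/-q[2]; s=s*(1+c["k1"]*(s@s)); K=c["camera_matrix"]
    return s*[K[0,0],K[1,1]]+[K[0,2],K[1,2]]
def shot(name,f):
    c=imaging.get_calibration(name);im=np.ascontiguousarray(imaging.read_camera(name)[:,:,::-1])
    cv2.imwrite(f"pics/{f}.png",im);return c,im
def totool(X):  # world target -> shift in tool axes from measured pose
    o=env.get_obs();M=R.from_euler("xyz",o["tool_rot"],degrees=True).as_matrix()
    return M.T@(np.asarray(X)-o["tool_pos"])
E
python3 - <<'E'
from h import *
T=imaging.get_calibration("top");S=imaging.get_calibration("scene")
for n,a,b in[("blue top",(388.5,197),(220,193)),("cap top",(405,177),(196,222)),("guide hub top",(320,194),(301,208)),("spindle top",(222,183),(419,199)),("lift arm joint",(237,140),(405,270)),("orange top",(416.5,205),(192,190))]:
    print(n,*[np.round(x,3) for x in tri([(T,a),(S,b)])])
E
python3 - <<'E'
import cv2,numpy as np
a=cv2.imread("pics/top0.png")[120:270,180:480];b=cv2.imread("pics/scene0.png")[125:275,160:460]
cv2.imwrite("pics/crop1.png",np.vstack([cv2.resize(i,(600,300),interpolation=2) for i in(a,b)]))
E
```

```text
blue top [ 0.507 -0.236  0.116] [0.001 0.001]
cap top [ 0.58  -0.299  0.072] [0.002 0.002]
guide hub top [ 0.516 -0.009  0.07 ] [0.001 0.001]
spindle top [0.534 0.304 0.179] [0.004 0.004]
lift arm joint [0.695 0.279 0.076] [0.003 0.003]
orange top [ 0.484 -0.33   0.088] [0.003 0.003]
```

View pics/crop1.png

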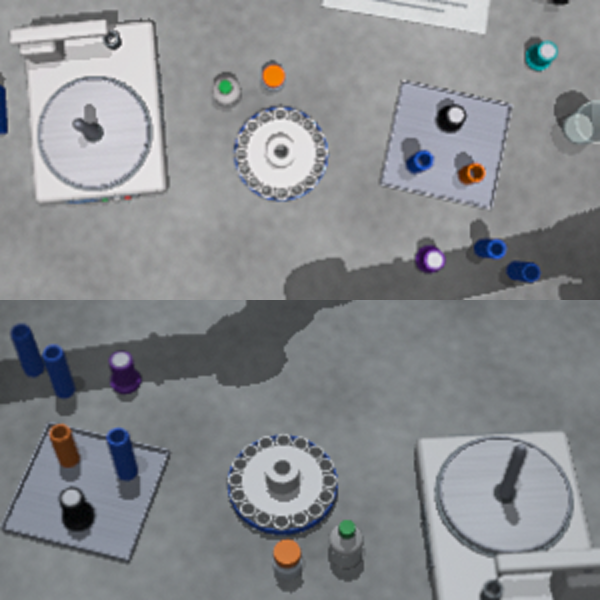

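The crop confirms the choice: the blue sleeve in the tray has its open top at top-view pixel (393,199). The black cap and the orange spacer stand beside it, and the two other blue sleeves and the purple cap are outside the tray. Next I bring the wrist camera over it.

```bash
python3 -m crank '[{"x":0.02,"y":-0.013,"z":0,"turn":-0.05},{"x":0.055,"y":-0.035,"z":0,"turn":-0.15},{"x":0.1,"y":-0.064,"z":0,"turn":-0.25},{"x":0.145,"y":-0.093,"z":0,"turn":-0.36},{"x":0.19,"y":-0.122,"z":0,"turn":-0.47},{"x":0.235,"y":-0.151,"z":0,"turn":-0.58},{"x":0.28,"y":-0.18,"z":0,"turn":-0.69},{"x":0.325,"y":-0.209,"z":0,"turn":-0.79},{"x":0.37,"y":-0.238,"z":0,"turn":-0.88},{"x":0.41,"y":-0.264,"z":0,"turn":-0.88},{"x":0.427,"y":-0.275,"z":0,"turn":-0.88},{"x":0.427,"y":-0.275,"z":0,"turn":-0.88}]' 0.087 20
python3 - <<'E'
from h import *
print(shot("wrist","w1")[0])
E
python3 -m crank '[{"x":0.02},{"x":0.05},{"x":0.06},{"x":0.06}]'
python3 - <<'E'
from h import *
print(shot("wrist","w2")[0])
a=cv2.imread("pics/w1.png");b=cv2.imread("pics/w2.png")
cv2.imwrite("pics/v1.png",np.hstack([cv2.resize(a[:,120:520],(400,400)),b[:,120:520]]))
E
```

```text
time_s: 1.65
tool_pos: [0.5086, -0.2521, 0.2416]
tool_rot: [-180.0, -0.0, 65.4]
force: [-0.3, -0.0, 0.8]
grip_width: 0.0871
grasp_force: 0.0
{'camera_matrix': array([[288.94313168,   0.        , 317.80124776],
       [  0.        , 288.94313168, 199.66302323],
       [  0.        ,   0.        ,   1.        ]]), 'k1': 0.013712661426648566, 'position': array([ 0.54029237, -0.18203514,  0.38445368]), 'attitude': array([-1.63656319e+01, -5.41857316e-03, -2.46384732e+01])}
{'camera_matrix': array([[288.94313168,   0.        , 317.80124776],
       [  0.        , 288.94313168, 199.66302323],
       [  0.        ,   0.        ,   1.        ]]), 'k1': 0.013712661426648566, 'position': array([ 0.53949273, -0.18422318,  0.3842684 ]), 'attitude': array([-1.64340619e+01,  1.00002250e-02, -2.48360942e+01])}invalid input
```

View pics/v1.png

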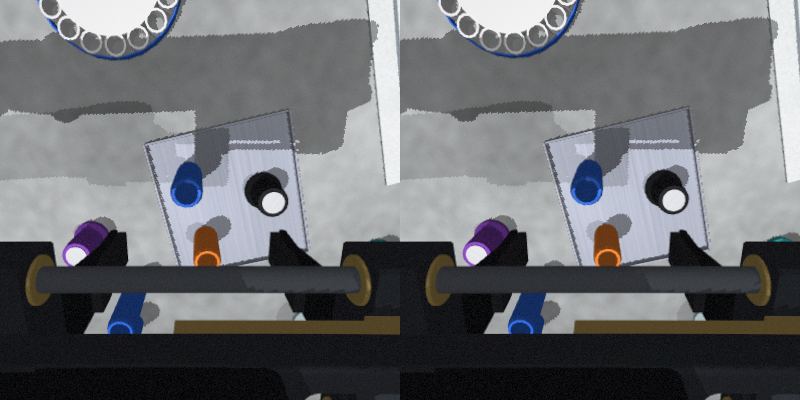

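The wrist views show the blue rim near (307,192), the white top of the black cap near (393,202) and the orange rim near (327,260). Rows need all four keys, so I'll move back along −x for the second view.

```bash
python3 -m crank '[{"x":-0.02,"y":0,"z":0,"turn":0},{"x":-0.05,"y":0,"z":0,"turn":0},{"x":-0.07,"y":0,"z":0,"turn":0},{"x":-0.07,"y":0,"z":0,"turn":0},{"x":-0.07,"y":0,"z":0,"turn":0}]'
cat >> h.py <<'E'
def blob(im,m,win,k=None):  # ellipse fit to hull of largest blob of mask within window x0,x1,y0,y1
    mm=np.zeros_like(m);x0,x1,y0,y1=win;mm[y0:y1,x0:x1]=m[y0:y1,x0:x1]
    cs,_=cv2.findContours(mm,cv2.RETR_EXTERNAL,cv2.CHAIN_APPROX_NONE)
    if not cs: return None
    e=cv2.fitEllipse(cv2.convexHull(max(cs,key=cv2.contourArea)));return np.array(e[0])+0.0,e
E
python3 - <<'E'
from h import *
import json
c2=imaging.get_calibration("wrist");c2,im=shot("wrist","w3")
o=env.get_obs();print(o["tool_pos"],o["tool_rot"])
for n,win in(("w2",(260,350,150,225)),("w3",(240,370,60,160))):
    i=cv2.imread(f"pics/{n}.png");h=cv2.cvtColor(i,cv2.COLOR_BGR2HSV)
    x0,x1,y0,y1=win
    bl=cv2.inRange(h,(100,150,0),(125,255,255)); v=h[...,2][y0:y1,x0:x1][bl[y0:y1,x0:x1]>0]
    print(n,len(v),np.percentile(v,[5,25,50,75,90,97]), *[blob(i,cv2.inRange(h,(95,100,t),(125,255,255)),win) for t in(190,220)])
E
python3 - <<'E'
import cv2,numpy as np
a=cv2.imread("pics/w2.png")[150:230,260:360];b=cv2.imread("pics/w3.png")[60:140,260:360]
cv2.imwrite("pics/v2.png",cv2.resize(np.hstack([a,b]),None,fx=4,fy=4,interpolation=0))
E
```

```text
time_s: 2.38
tool_pos: [0.4781, -0.3185, 0.2415]
tool_rot: [-180.0, -0.0, 65.0]
force: [-0.2, 0.2, 0.3]
grip_width: 0.0867
grasp_force: 0.0
[ 0.4783942  -0.31809259  0.24159305] [ 1.79994584e+02 -4.06530463e-02  6.50474558e+01]
w2 1094 [ 92.  94.  96. 112. 197. 226.] (array([306.06311035, 192.56706238]), ((306.0631103515625, 192.5670623779297), (23.926904678344727, 28.46905517578125), 84.41112518310547)) (array([306.16775513, 191.08924866]), ((306.1677551269531, 191.08924865722656), (26.225004196166992, 27.841936111450195), 69.02210235595703))
w3 642 [ 94.  99. 124. 158. 162. 164.] None None
```

View pics/v2.png

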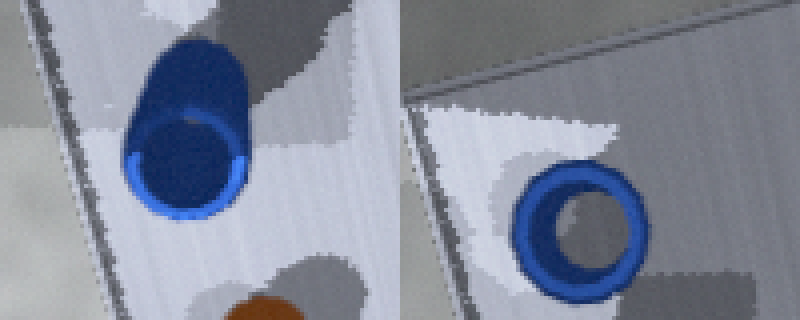

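The two crops show the rim centred near (306,191) in w2 and (305,118) in w3.

```bash
python3 - <<'E'
from h import *
c3=imaging.get_calibration("wrist")
c2=dict(c3,position=np.array([0.53949273,-0.18422318,0.3842684]),attitude=np.array([-16.4340619,.01,-24.8360942]))
i=cv2.imread("pics/w3.png");h=cv2.cvtColor(i,cv2.COLOR_BGR2HSV)
p3,e=blob(i,cv2.inRange(h,(95,100,140),(125,255,255)),(280,330,90,145));print(p3,e)
i=cv2.imread("pics/w2.png");h=cv2.cvtColor(i,cv2.COLOR_BGR2HSV)
p2,e=blob(i,cv2.inRange(h,(95,100,125),(125,255,255)),(280,330,165,225));print(p2,e)
X,r=tri([(c2,p2),(c3,p3)]);print(X,r)
print(plane(c2,p2,.103),plane(c3,p3,.103))
T=imaging.get_calibration("top");S=imaging.get_calibration("scene");print(tri([(T,(393.5,199)),(S,(220.5,193.5))]), plane(T,(393.5,199),.103),plane(S,(220.5,193.5),.103))
print("to z=.089", totool([*X[:2],.089]))
# cap white top
for n,c in(("w2",c2),("w3",c3)):
    i=cv2.imread(f"pics/{n}.png");h=cv2.cvtColor(i,cv2.COLOR_BGR2HSV)
    w=(350,440,170,240) if n=="w2" else (340,440,90,190)
    q,e=blob(i,cv2.inRange(h,(0,0,225),(180,40,255)),w);print(q,e,plane(c,q,.063))
E
```

```text
[304.48361206 117.74407196] ((304.4836120605469, 117.74407196044922), (31.103939056396484, 32.38832092285156), 172.8590545654297)
[306.02960205 190.5269928 ] ((306.02960205078125, 190.52699279785156), (28.237979888916016, 30.8970890045166), 97.60421752929688)
[ 0.49819798 -0.24542739  0.10490703] [np.float64(3.650645343656121e-05), np.float64(3.650645343663261e-05)]
[[ 0.49788243 -0.24583034  0.103     ]] [[ 0.49814773 -0.24542373  0.103     ]]
(array([ 0.50057405, -0.24554422,  0.10334124]), [np.float64(0.007221585637031421), np.float64(0.007221585637031361)]) [[ 0.5013729  -0.25289837  0.103     ]] [[ 0.50048326 -0.23824697  0.103     ]]
to z=.089 [ 0.07412873 -0.01271426  0.15264448]
[393.42770386 199.88282776] ((393.4277038574219, 199.88282775878906), (19.78141212463379, 21.031536102294922), 55.36320495605469) [[ 0.57902996 -0.30722916  0.063     ]]Traceback (most recent call last):
  File "<stdin>", line 16, in <module>
  File "h.py", line 33, in blob
    e=cv2.fitEllipse(cv2.convexHull(max(cs,key=cv2.contourArea)));return np.array(e[0])+0.0,e
cv2.error: OpenCV(4.12.0) /io/opencv/modules/imgproc/src/shapedescr.cpp:361: error: (-201:Incorrect size of input array) There should be at least 5 points to fit the ellipse in function 'fitEllipseNoDirect'
```

Spacer axis at (0.498, −0.245), rim at about z 0.104. Moving over it, descending and gripping.

```bash
python3 -m crank '[{"x":0.03,"y":-0.005,"z":0,"turn":0},{"x":0.06,"y":-0.01,"z":0.01,"turn":0},{"x":0.074,"y":-0.013,"z":0.03,"turn":0},{"x":0.074,"y":-0.013,"z":0.06,"turn":0},{"x":0.074,"y":-0.013,"z":0.09,"turn":0},{"x":0.074,"y":-0.013,"z":0.12,"turn":0},{"x":0.074,"y":-0.013,"z":0.14,"turn":0},{"x":0.074,"y":-0.013,"z":0.15,"turn":0},{"x":0.074,"y":-0.013,"z":0.152,"turn":0},{"x":0.074,"y":-0.013,"z":0.152,"turn":0}]'
python3 -m crank '[{"x":0,"y":0,"z":0,"turn":0},{"x":0,"y":0,"z":0,"turn":0},{"x":0,"y":0,"z":0,"turn":0},{"x":0,"y":0,"z":0,"turn":0},{"x":0,"y":0,"z":0,"turn":0},{"x":0,"y":0,"z":0,"turn":0}]' 0.02 20
```

```text
time_s: 3.68
tool_pos: [0.498, -0.2466, 0.0903]
tool_rot: [179.9, 0.0, 65.0]
force: [0.9, -0.3, -0.0]
grip_width: 0.0869
grasp_force: 0.0
time_s: 4.42
tool_pos: [0.4974, -0.2466, 0.0895]
tool_rot: [-180.0, 0.0, 65.0]
force: [-0.3, 0.4, 0.3]
grip_width: 0.0347
grasp_force: 0.0
```

```bash
python3 -m crank '[{"x":0,"y":0,"z":0,"turn":0},{"x":0,"y":0,"z":0,"turn":0},{"x":0,"y":0,"z":-0.01,"turn":0},{"x":0,"y":0,"z":-0.03,"turn":0},{"x":0,"y":0,"z":-0.06,"turn":0},{"x":0,"y":0,"z":-0.1,"turn":0},{"x":0,"y":0,"z":-0.14,"turn":0},{"x":0,"y":0,"z":-0.18,"turn":0},{"x":0,"y":0,"z":-0.205,"turn":0},{"x":0,"y":0,"z":-0.213,"turn":0}]' 0.02 20
python3 -m crank '[{"x":0.015,"y":-0.006,"z":0,"turn":0},{"x":0.045,"y":-0.017,"z":0,"turn":0},{"x":0.085,"y":-0.032,"z":0,"turn":0},{"x":0.13,"y":-0.05,"z":0,"turn":0},{"x":0.175,"y":-0.067,"z":0,"turn":0},{"x":0.22,"y":-0.085,"z":0,"turn":0},{"x":0.265,"y":-0.103,"z":0,"turn":0},{"x":0.31,"y":-0.12,"z":0,"turn":0},{"x":0.355,"y":-0.137,"z":0,"turn":0},{"x":0.4,"y":-0.154,"z":0,"turn":0},{"x":0.435,"y":-0.165,"z":0,"turn":0},{"x":0.448,"y":-0.17,"z":0,"turn":0}]'
python3 -m crank '[{"x":0,"y":0,"z":0,"turn":0},{"x":0,"y":0,"z":0,"turn":0}]'
python3 - <<'E'
from h import *
c=imaging.get_calibration("wrist");c,i=shot("wrist","w4");np.save("c4.npy",c,allow_pickle=True)
E
python3 -m crank '[{"x":0,"y":-0.02,"z":0,"turn":0},{"x":0,"y":-0.045,"z":0,"turn":0},{"x":0,"y":-0.06,"z":0,"turn":0},{"x":0,"y":-0.06,"z":0,"turn":0},{"x":0,"y":-0.06,"z":0,"turn":0}]'
python3 - <<'E'
from h import *
c,i=shot("wrist","w5");np.save("c5.npy",c,allow_pickle=True)
a=cv2.imread("pics/w4.png")[:300,140:540];b=i[:300,140:540]
cv2.imwrite("pics/v3.png",np.hstack([a,b]))
E
```

```text
time_s: 5.68
tool_pos: [0.498, -0.2467, 0.3048]
tool_rot: [179.8, 0.0, 65.0]
force: [-0.0, -0.4, -1.9]
grip_width: 0.0324
grasp_force: 19.9
time_s: 7.18
tool_pos: [0.5307, 0.2347, 0.301]
tool_rot: [-179.8, 0.0, 65.3]
force: [0.4, 0.3, -1.8]
grip_width: 0.0326
grasp_force: 19.9
time_s: 7.42
tool_pos: [0.5331, 0.2293, 0.302]
tool_rot: [180.0, 0.1, 64.8]
force: [0.2, 0.0, -1.0]
grip_width: 0.0321
grasp_force: 19.9
time_s: 8.1
tool_pos: [0.4793, 0.2557, 0.3026]
tool_rot: [179.9, 0.0, 64.9]
force: [-0.3, -0.7, -1.7]
grip_width: 0.0322
grasp_force: 19.9
```

View pics/v3.png

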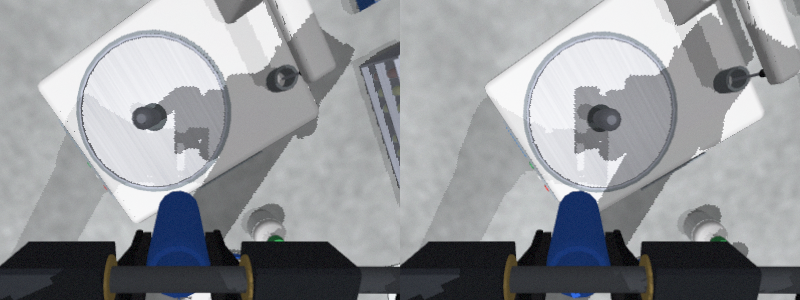

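The turntable and spindle are visible, with the spindle's top near (293,117) in w4 and (352,119) in w5. The blue spacer hangs in the jaws, its foot near (318,200). I'll zoom in on the spindle.

```bash
python3 - <<'E'
from h import *
a=cv2.imread("pics/w4.png");b=cv2.imread("pics/w5.png")
cv2.imwrite("pics/v4.png",np.vstack([cv2.resize(np.hstack([a[95:140,262:322],b[95:140,322:382]]),None,fx=6,fy=6,interpolation=0),cv2.resize(np.hstack([a[180:245,270:360],b[180:245,270:360]]),None,fx=4,fy=4,interpolation=0)]))
E
```

```text
(no output)
```

View pics/v4.png

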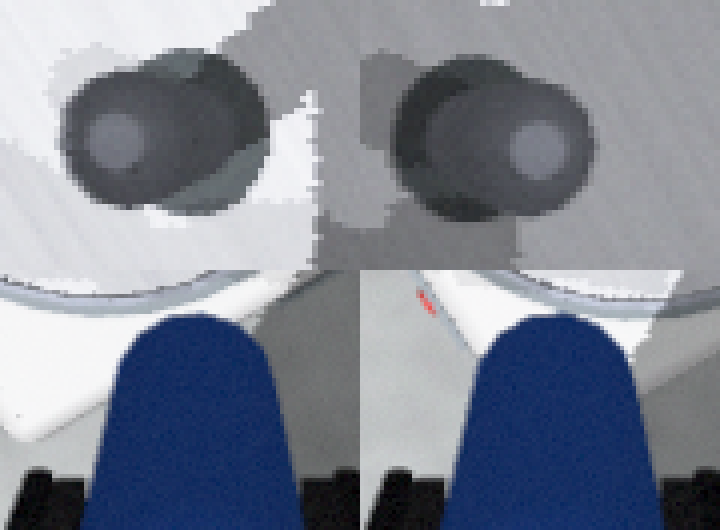

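```bash
python3 - <<'E'
from h import *
c4=np.load("c4.npy",allow_pickle=True).item();c5=np.load("c5.npy",allow_pickle=True).item()
X,r=tri([(c4,(281,118)),(c5,(351.5,119.3))]);print("spindle top",X,r,plane(c4,(281,118),.19),plane(c5,(351.5,119.3),.19))
o=env.get_obs();M=R.from_euler("xyz",o["tool_rot"],degrees=True).as_matrix()
print(o["tool_pos"],c5["position"],M.T@(c5["position"]-o["tool_pos"]))
for dx in(.017,0,-.017): print(proj(imaging.get_calibration("wrist"),o["tool_pos"]+M@[dx,0,.0875]))
print("half w", proj(imaging.get_calibration("wrist"),o["tool_pos"]+M@[0,.017,.0875]),proj(imaging.get_calibration("wrist"),o["tool_pos"]+M@[0,-.017,.0875]))
print(totool([*X[:2],o["tool_pos"][2]]))
E
```

```text
spindle top [0.53604726 0.30973629 0.18984818] [np.float64(7.994520347467066e-05), np.float64(7.994520347455115e-05)] [[0.53602999 0.30965825 0.19      ]] [[0.53606726 0.30981781 0.19      ]]
[0.47939321 0.25571796 0.30250189] [0.51146935 0.32572469 0.44542562] [ 0.07698996 -0.00061369 -0.1429307 ]
[318.18604425 190.55591318]
[318.18236411 210.15447808]
[318.17887162 228.99630873]
half w [338.42584103 210.14987738] [297.93851673 210.16049097]
[7.29631759e-02 2.83555392e-02 7.97882845e-06]
```

The spindle's top triangulates to (0.536, 0.310, 0.190). The held spacer's foot shows exactly where a true vertical grasp predicts it. Moving over the spindle.

```bash
python3 -m crank '[{"x":0.02,"y":0.008,"z":0,"turn":0},{"x":0.05,"y":0.02,"z":0,"turn":0},{"x":0.068,"y":0.026,"z":0,"turn":0},{"x":0.073,"y":0.0284,"z":0,"turn":0},{"x":0.073,"y":0.0284,"z":0,"turn":0},{"x":0.073,"y":0.0284,"z":0.01,"turn":0},{"x":0.073,"y":0.0284,"z":0.02,"turn":0},{"x":0.073,"y":0.0284,"z":0.02,"turn":0}]'
python3 - <<'E'
from h import *
P=np.array([totool([.536,.3097,.1485]) for _ in range(1)]);print(P)
E
```

```text
time_s: 9.15
tool_pos: [0.5347, 0.3097, 0.2812]
tool_rot: [-180.0, 0.1, 64.9]
force: [0.2, -0.0, -1.3]
grip_width: 0.0326
grasp_force: 19.9
[[0.00087525 0.00129873 0.13268424]]
```

```bash
python3 -m crank '[{"x":0.0005,"y":0.001,"z":0.008,"turn":0},{"x":0.0005,"y":0.001,"z":0.02,"turn":0},{"x":0.0005,"y":0.001,"z":0.035,"turn":0},{"x":0.0005,"y":0.001,"z":0.05,"turn":0},{"x":0.0005,"y":0.001,"z":0.065,"turn":0},{"x":0.0005,"y":0.001,"z":0.08,"turn":0},{"x":0.0005,"y":0.001,"z":0.095,"turn":0},{"x":0.0005,"y":0.001,"z":0.11,"turn":0},{"x":0.0005,"y":0.001,"z":0.12,"turn":0},{"x":0.0005,"y":0.001,"z":0.126,"turn":0},{"x":0.0005,"y":0.001,"z":0.129,"turn":0},{"x":0.0005,"y":0.001,"z":0.129,"turn":0}]'
python3 -m crank '[{"x":0,"y":0,"z":0.001,"turn":0},{"x":0,"y":0,"z":0.002,"turn":0},{"x":0,"y":0,"z":0.003,"turn":0},{"x":0,"y":0,"z":0.004,"turn":0},{"x":0,"y":0,"z":0.004,"turn":0}]'
```

```text
time_s: 10.65
tool_pos: [0.5364, 0.3108, 0.1536]
tool_rot: [180.0, -0.0, 65.0]
force: [-0.2, -0.1, -0.4]
grip_width: 0.0324
grasp_force: 19.9
time_s: 11.28
tool_pos: [0.5362, 0.3107, 0.1494]
tool_rot: [-180.0, 0.0, 65.0]
force: [0.4, 0.2, -0.7]
grip_width: 0.0322
grasp_force: 19.9
```

Nearly home with no side contact, so I'll continue in 1 mm rows until contact.

```bash
python3 -m crank '[{"x":0,"y":0,"z":0.001,"turn":0},{"x":0,"y":0,"z":0.0015,"turn":0},{"x":0,"y":0,"z":0.002,"turn":0},{"x":0,"y":0,"z":0.002,"turn":0}]'
```

```text
time_s: 11.78
tool_pos: [0.5365, 0.3109, 0.1485]
tool_rot: [180.0, -0.0, 65.0]
force: [-1.7, -1.4, 6.1]
grip_width: 0.0326
grasp_force: 19.9
```

Contact at the right height, at 6 N. Releasing, rising, and looking at the spacer on the way to the guide.

```bash
python3 -m crank '[{"x":0,"y":0,"z":-0.0015,"turn":0},{"x":0,"y":0,"z":-0.0015,"turn":0},{"x":0,"y":0,"z":-0.0015,"turn":0},{"x":0,"y":0,"z":-0.0015,"turn":0},{"x":0,"y":0,"z":-0.0015,"turn":0},{"x":0,"y":0,"z":-0.012,"turn":0},{"x":0,"y":0,"z":-0.03,"turn":0},{"x":0,"y":0,"z":-0.055,"turn":0},{"x":0,"y":0,"z":-0.085,"turn":0},{"x":0,"y":0,"z":-0.105,"turn":0},{"x":0,"y":0,"z":-0.11,"turn":0}]' 0.07 20
python3 -m crank '[{"x":-0.015,"y":0.004,"z":0,"turn":0},{"x":-0.045,"y":0.011,"z":0,"turn":0},{"x":-0.07,"y":0.017,"z":0,"turn":0},{"x":-0.07,"y":0.017,"z":0,"turn":0}]'
python3 - <<'E'
from h import *
c,i=shot("wrist","w6");np.save("c6.npy",c,allow_pickle=True)
cv2.imwrite("pics/v5.png",i[:260])
E
python3 -m crank '[{"x":-0.02,"y":0.005,"z":0,"turn":0},{"x":-0.06,"y":0.015,"z":0,"turn":0},{"x":-0.105,"y":0.026,"z":0,"turn":0},{"x":-0.15,"y":0.037,"z":0,"turn":0},{"x":-0.195,"y":0.048,"z":0,"turn":0},{"x":-0.235,"y":0.058,"z":0,"turn":0},{"x":-0.258,"y":0.061,"z":0,"turn":0},{"x":-0.258,"y":0.061,"z":0,"turn":0},{"x":-0.258,"y":0.061,"z":0,"turn":0}]' 0.087
python3 - <<'E'
from h import *
c,i=shot("wrist","w7");np.save("c7.npy",c,allow_pickle=True)
E
python3 -m crank '[{"x":0,"y":0.025,"z":0,"turn":0},{"x":0,"y":0.06,"z":0,"turn":0},{"x":0,"y":0.08,"z":0,"turn":0},{"x":0,"y":0.08,"z":0,"turn":0},{"x":0,"y":0.08,"z":0,"turn":0}]'
python3 - <<'E'
from h import *
c,i=shot("wrist","w8");np.save("c8.npy",c,allow_pickle=True)
a=cv2.imread("pics/w6.png");b=cv2.imread("pics/w7.png")
cv2.imwrite("pics/v5.png",np.vstack([np.hstack([b[:280,120:520],i[:280,120:520]]),np.hstack([a[:280,120:520],cv2.resize(a[60:200,220:420],(400,280))])]))
E
```

```text
time_s: 13.15
tool_pos: [0.5368, 0.3113, 0.2596]
tool_rot: [179.9, -0.1, 65.0]
force: [0.5, 0.6, 0.0]
grip_width: 0.0699
grasp_force: 0.0
time_s: 13.65
tool_pos: [0.5222, 0.2362, 0.2562]
tool_rot: [180.0, 0.2, 64.7]
force: [0.5, -0.1, 0.1]
grip_width: 0.0702
grasp_force: 0.0
time_s: 14.82
tool_pos: [0.4685, -0.0175, 0.2574]
tool_rot: [-180.0, -0.1, 65.1]
force: [-0.0, 0.8, 0.5]
grip_width: 0.0866
grasp_force: 0.0
time_s: 15.5
tool_pos: [0.5403, -0.0516, 0.2573]
tool_rot: [-179.9, -0.0, 65.1]
force: [0.3, 0.5, 0.4]
grip_width: 0.0871
grasp_force: 0.0
```

View pics/v5.png

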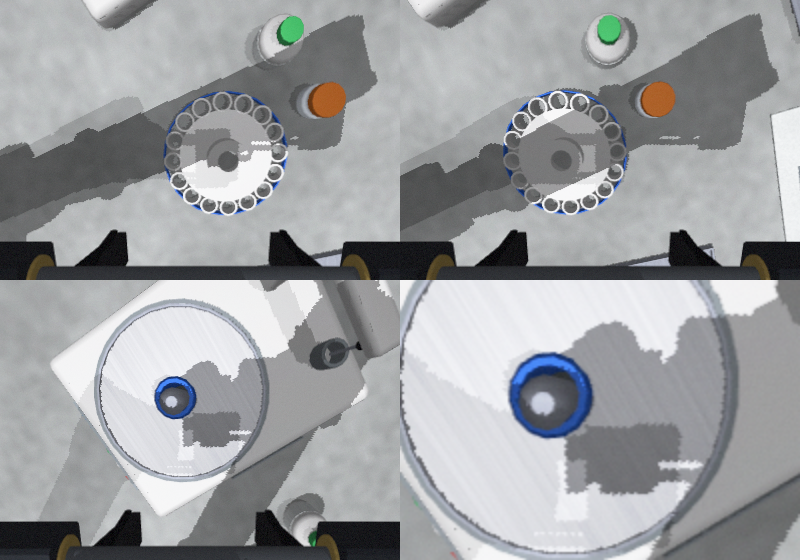

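The spacer stands upright over the spindle, with its rim at (295,117) in w6. The guide's hub hole is near (348,160) in w7 and (281,159) in w8, with the bottle and jar behind it. I'll measure the hub precisely.

```bash
python3 - <<'E'
from h import *
O=[]
for n,w in((7,(330,370,140,180)),(8,(262,302,140,180))):
    i=cv2.imread(f"pics/w{n}.png");g=cv2.cvtColor(i,cv2.COLOR_BGR2GRAY);c=np.load(f"c{n}.npy",allow_pickle=True).item()
    x0,x1,y0,y1=w
    for t in(85,100,115):
        p=blob(i,cv2.inRange(g,0,t),w)
        if p: print(n,t,p[1],plane(c,p[0],.06))
        if t==100:O.append((c,p[0]))
    # wheel outline: edges of guide
    h=cv2.cvtColor(i,cv2.COLOR_BGR2HSV);m=cv2.inRange(h,(100,110,30),(125,255,255))
    ys,xs=np.nonzero(m[60:235,250:420] if n==7 else m[60:235,190:360]);
    pts=np.c_[xs+(250 if n==7 else 190),ys+60].astype(np.float32)
    e=cv2.fitEllipse(cv2.convexHull(pts));print("wheel",e,plane(c,e[0],.012))
print(tri(O))
i=cv2.imread("pics/w7.png");j=cv2.imread("pics/w8.png")
cv2.imwrite("pics/v6.png",cv2.resize(np.hstack([i[130:190,318:378],j[130:190,251:311]]),None,fx=6,fy=6,interpolation=0))
E
```

```text
7 85 ((341.5, 157.0), (3.278836727142334, 9.58727741241455), 35.78252410888672) [[ 0.50581934 -0.00248806  0.06      ]]
7 100 ((347.357177734375, 160.32603454589844), (18.179988861083984, 20.371349334716797), 50.55732345581055) [[ 0.51051803 -0.00899095  0.06      ]]
7 115 ((347.63580322265625, 160.57086181640625), (20.094633102416992, 20.916563034057617), 65.70184326171875) [[ 0.51070191 -0.00939548  0.06      ]]
wheel ((344.91070556640625, 152.50021362304688), (121.59293365478516, 125.07518768310547), 44.16692352294922) [[ 0.51308833 -0.00664402  0.012     ]]
8 85 ((281.87127685546875, 159.46304321289062), (14.98160171508789, 18.594881057739258), 136.97341918945312) [[ 0.51250447 -0.00973182  0.06      ]]
8 100 ((280.94793701171875, 160.07424926757812), (19.829349517822266, 20.7325382232666), 128.04531860351562) [[ 0.5111898  -0.00991723  0.06      ]]
8 115 ((280.87322998046875, 160.43572998046875), (21.267669677734375, 22.221086502075195), 130.0164794921875) [[ 0.51091583 -0.01026092  0.06      ]]
wheel ((284.5548400878906, 151.8584747314453), (121.34172821044922, 125.63792419433594), 140.1896209716797) [[ 0.51190217 -0.00612544  0.012     ]]
(array([ 0.51053108, -0.01002653,  0.05566394]), [np.float64(0.00027480326420675094), np.float64(0.00027480326420671326)])
```

View pics/v6.png

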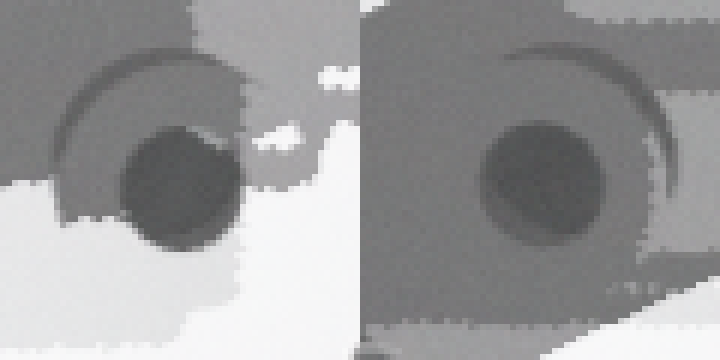

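The hub hole is centred at (347.7,160.8) and (280.7,160.0), so the guide's axis is at (0.511, −0.010) and the hub top at about z 0.058.

```bash
python3 - <<'E'
from h import *
c7=np.load("c7.npy",allow_pickle=True).item();c8=np.load("c8.npy",allow_pickle=True).item()
print(tri([(c7,(347.7,160.8)),(c8,(280.7,160))]))
print(totool([.511,-.0098,.048]))
E
```

```text
(array([ 0.51071986, -0.00985967,  0.0587622 ]), [np.float64(4.6242786374349835e-05), np.float64(4.624278637424292e-05)])
[ 0.0259195  -0.04405687  0.2095235 ]
```

```bash
python3 -m crank '[{"x":0.01,"y":-0.018,"z":0.01,"turn":0},{"x":0.023,"y":-0.038,"z":0.03,"turn":0},{"x":0.026,"y":-0.044,"z":0.065,"turn":0},{"x":0.026,"y":-0.044,"z":0.105,"turn":0},{"x":0.026,"y":-0.044,"z":0.14,"turn":0},{"x":0.026,"y":-0.044,"z":0.17,"turn":0},{"x":0.026,"y":-0.044,"z":0.19,"turn":0},{"x":0.026,"y":-0.044,"z":0.203,"turn":0},{"x":0.026,"y":-0.044,"z":0.208,"turn":0},{"x":0.026,"y":-0.044,"z":0.209,"turn":0},{"x":0.026,"y":-0.044,"z":0.209,"turn":0}]'
python3 -m crank '[{"x":0,"y":0,"z":0,"turn":0},{"x":0,"y":0,"z":0,"turn":0},{"x":0,"y":0,"z":0,"turn":0},{"x":0,"y":0,"z":0,"turn":0},{"x":0,"y":0,"z":0,"turn":0},{"x":0,"y":0,"z":0,"turn":0},{"x":0,"y":0,"z":0,"turn":0}]' 0.03 35
```

```text
time_s: 16.92
tool_pos: [0.5123, -0.0112, 0.0492]
tool_rot: [179.9, -0.0, 65.0]
force: [-0.2, 0.5, -0.3]
grip_width: 0.0872
grasp_force: 0.0
time_s: 17.8
tool_pos: [0.5117, -0.0111, 0.0485]
tool_rot: [-180.0, 0.0, 65.0]
force: [-1.0, -0.5, 1.3]
grip_width: 0.0495
grasp_force: 35.0
```

```bash
python3 -m crank '[{"x":0,"y":0,"z":-0.005,"turn":0},{"x":0,"y":0,"z":-0.015,"turn":0},{"x":0,"y":0,"z":-0.035,"turn":0},{"x":0,"y":0,"z":-0.065,"turn":0},{"x":0,"y":0,"z":-0.1,"turn":0},{"x":0,"y":0,"z":-0.14,"turn":0},{"x":0,"y":0,"z":-0.175,"turn":0},{"x":0,"y":0,"z":-0.205,"turn":0},{"x":0,"y":0,"z":-0.22,"turn":0},{"x":0,"y":0,"z":-0.225,"turn":0}]'
python3 -m crank '[{"x":0.01,"y":-0.004,"z":0,"turn":0},{"x":0.03,"y":-0.011,"z":0,"turn":0},{"x":0.06,"y":-0.023,"z":0,"turn":0},{"x":0.095,"y":-0.036,"z":0,"turn":0},{"x":0.13,"y":-0.049,"z":0,"turn":0},{"x":0.165,"y":-0.062,"z":0,"turn":0},{"x":0.2,"y":-0.076,"z":0,"turn":0},{"x":0.235,"y":-0.089,"z":0,"turn":0},{"x":0.265,"y":-0.1,"z":0,"turn":0},{"x":0.287,"y":-0.108,"z":0,"turn":0},{"x":0.298,"y":-0.1125,"z":0,"turn":0},{"x":0.301,"y":-0.1136,"z":0,"turn":0}]'
python3 -m crank '[{"x":0,"y":0,"z":0,"turn":0},{"x":0,"y":0,"z":0,"turn":0}]'
python3 - <<'E'
from h import *
c,i=shot("wrist","w9");np.save("c9.npy",c,allow_pickle=True)
o=env.get_obs();print(o["tool_pos"],totool([.536,.310,.1585]))
c2,j=shot("scene","s9")
p=np.int32(proj(c2,[.536,.31,.2]));print(p)
cv2.imwrite("pics/v7.png",np.hstack([i[:300,120:520],cv2.resize(j[p[1]-75:p[1]+75,p[0]-100:p[0]+100],(400,300))]))
E
```

```text
time_s: 19.05
tool_pos: [0.5119, -0.0111, 0.274]
tool_rot: [180.0, 0.0, 65.0]
force: [-0.2, -1.2, -2.1]
grip_width: 0.0495
grasp_force: 35.0
time_s: 20.55
tool_pos: [0.5355, 0.3103, 0.2726]
tool_rot: [-179.9, 0.1, 65.0]
force: [-0.4, -0.6, -2.5]
grip_width: 0.0497
grasp_force: 35.0
time_s: 20.8
tool_pos: [0.5367, 0.3084, 0.2735]
tool_rot: [180.0, 0.0, 64.9]
force: [-0.8, 0.4, -3.2]
grip_width: 0.0496
grasp_force: 35.0
[0.53666684 0.30851265 0.27355513] [ 0.0011307  -0.00131004  0.11505366]
[421 195]
```

View pics/v7.png

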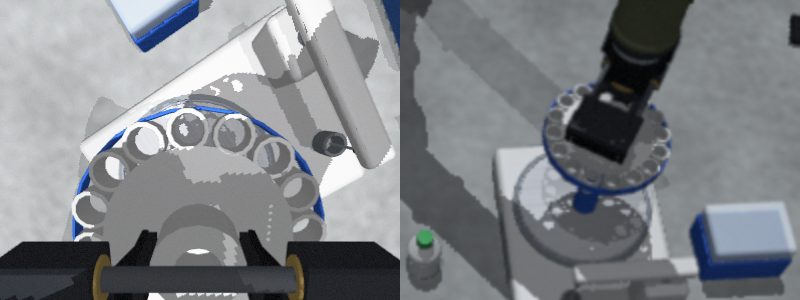

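The guide hangs level above the spindle, with the spacer visible beneath it in the scene view. Lowering.

```bash
python3 -m crank '[{"x":0.001,"y":-0.001,"z":0.008,"turn":0},{"x":0.001,"y":-0.001,"z":0.02,"turn":0},{"x":0.001,"y":-0.001,"z":0.032,"turn":0},{"x":0.001,"y":-0.001,"z":0.044,"turn":0},{"x":0.001,"y":-0.001,"z":0.056,"turn":0},{"x":0.001,"y":-0.001,"z":0.068,"turn":0},{"x":0.001,"y":-0.001,"z":0.08,"turn":0},{"x":0.001,"y":-0.001,"z":0.092,"turn":0},{"x":0.001,"y":-0.001,"z":0.102,"turn":0},{"x":0.001,"y":-0.001,"z":0.108,"turn":0},{"x":0.001,"y":-0.001,"z":0.111,"turn":0},{"x":0.001,"y":-0.001,"z":0.111,"turn":0}]'
```

```text
time_s: 22.4
tool_pos: [0.5358, 0.311, 0.1625]
tool_rot: [180.0, -0.0, 65.0]
force: [-0.4, 0.9, -2.5]
grip_width: 0.0502
grasp_force: 35.0
```

```bash
python3 -m crank '[{"x":0,"y":0,"z":0.001,"turn":0},{"x":0,"y":0,"z":0.002,"turn":0},{"x":0,"y":0,"z":0.003,"turn":0},{"x":0,"y":0,"z":0.003,"turn":0}]'
```

```text
time_s: 22.9
tool_pos: [0.5357, 0.3109, 0.1594]
tool_rot: [-180.0, 0.0, 65.0]
force: [0.2, -0.7, -2.1]
grip_width: 0.0491
grasp_force: 35.0
```

```bash
python3 -m crank '[{"x":0,"y":0,"z":0.0005,"turn":0},{"x":0,"y":0,"z":0.001,"turn":0},{"x":0,"y":0,"z":0.0015,"turn":0},{"x":0,"y":0,"z":0.0015,"turn":0}]'
```

```text
time_s: 23.4
tool_pos: [0.5359, 0.3111, 0.1586]
tool_rot: [180.0, -0.0, 65.0]
force: [-0.9, -0.6, 2.4]
grip_width: 0.0494
grasp_force: 35.0
```

Seated. Releasing, then on to the cap.

```bash
python3 -m crank '[{"x":0,"y":0,"z":-0.0005,"turn":0},{"x":0,"y":0,"z":-0.0005,"turn":0},{"x":0,"y":0,"z":-0.0005,"turn":0},{"x":0,"y":0,"z":-0.0005,"turn":0},{"x":0,"y":0,"z":-0.0005,"turn":0},{"x":0,"y":0,"z":-0.01,"turn":0},{"x":0,"y":0,"z":-0.03,"turn":0},{"x":0,"y":0,"z":-0.055,"turn":0},{"x":0,"y":0,"z":-0.085,"turn":0},{"x":0,"y":0,"z":-0.1,"turn":0},{"x":0,"y":0,"z":-0.105,"turn":0}]' 0.08 20
python3 -m crank '[{"x":-0.015,"y":0.008,"z":0,"turn":0},{"x":-0.045,"y":0.022,"z":0,"turn":0},{"x":-0.07,"y":0.035,"z":0,"turn":0},{"x":-0.07,"y":0.035,"z":0,"turn":0}]' 0.087
python3 - <<'E'
from h import *
c,i=shot("wrist","w10");np.save("c10.npy",c,allow_pickle=True)
E
python3 -m crank '[{"x":-0.02,"y":0.009,"z":0,"turn":0},{"x":-0.06,"y":0.027,"z":0,"turn":0},{"x":-0.105,"y":0.048,"z":0,"turn":0},{"x":-0.15,"y":0.068,"z":0,"turn":0},{"x":-0.195,"y":0.089,"z":0,"turn":0},{"x":-0.24,"y":0.11,"z":0,"turn":0},{"x":-0.285,"y":0.13,"z":0,"turn":0},{"x":-0.33,"y":0.15,"z":0,"turn":0},{"x":-0.375,"y":0.17,"z":0,"turn":0},{"x":-0.42,"y":0.19,"z":0,"turn":0},{"x":-0.465,"y":0.21,"z":0,"turn":0},{"x":-0.502,"y":0.225,"z":0,"turn":0}]'
python3 -m crank '[{"x":0,"y":0,"z":0,"turn":0},{"x":0,"y":0,"z":0,"turn":0}]'
python3 - <<'E'
from h import *
c,i=shot("wrist","w11");np.save("c11.npy",c,allow_pickle=True)
E
python3 -m crank '[{"x":0,"y":0.025,"z":0,"turn":0},{"x":0,"y":0.06,"z":0,"turn":0},{"x":0,"y":0.08,"z":0,"turn":0},{"x":0,"y":0.08,"z":0,"turn":0},{"x":0,"y":0.08,"z":0,"turn":0}]'
python3 - <<'E'
from h import *
c,i=shot("wrist","w12");np.save("c12.npy",c,allow_pickle=True)
a=cv2.imread("pics/w10.png");b=cv2.imread("pics/w11.png")
cv2.imwrite("pics/v8.png",np.vstack([np.hstack([b[:280,120:520],i[:280,120:520]]),np.hstack([a[:280,120:520],cv2.resize(a[60:200,220:420],(400,280))])]))
O=[]
for n in(11,12):
    j=cv2.imread(f"pics/w{n}.png");c=np.load(f"c{n}.npy",allow_pickle=True).item();h=cv2.cvtColor(j,cv2.COLOR_BGR2HSV)
    p=proj(c,[.579,-.307,.063]);w=[int(p[0])-22,int(p[0])+22,int(p[1])-22,int(p[1])+22];print(p)
    for t in(110,150,190,220):
        try:
            q,e=blob(j,cv2.inRange(h,(0,0,t),(180,50,255)),w);print(n,t,e,plane(c,q,.063))
        except Exception as x: print(n,t,"none")
E
```

```text
time_s: 24.78
tool_pos: [0.536, 0.3114, 0.2644]
tool_rot: [179.9, -0.1, 65.0]
force: [-0.2, -0.3, -0.7]
grip_width: 0.0797
grasp_force: 0.0
time_s: 25.28
tool_pos: [0.5386, 0.2279, 0.2616]
tool_rot: [180.0, 0.2, 64.6]
force: [0.8, -1.4, -0.5]
grip_width: 0.0867
grasp_force: 0.0
time_s: 26.82
tool_pos: [0.5293, -0.3185, 0.2622]
tool_rot: [-179.9, -0.0, 65.0]
force: [0.5, 0.2, -0.7]
grip_width: 0.0869
grasp_force: 0.0
time_s: 27.08
tool_pos: [0.5299, -0.3154, 0.2625]
tool_rot: [-179.9, -0.1, 65.1]
force: [0.4, 0.3, -0.6]
grip_width: 0.0872
grasp_force: 0.0
time_s: 27.75
tool_pos: [0.6018, -0.3495, 0.2633]
tool_rot: [-180.0, -0.0, 65.1]
force: [-0.2, -0.2, 0.4]
grip_width: 0.0875
grasp_force: 0.0
[352.84743591 157.70757334]
11 110 ((357.4555358886719, 159.03048706054688), (47.054420471191406, 70.42829895019531), 72.9665756225586) [[ 0.58333826 -0.31074604  0.063     ]]
11 150 none
11 190 ((480.7166748046875, 113.4836654663086), (48.12495803833008, 302.8406982421875), 65.30912780761719) [[ 0.72919519 -0.32200354  0.063     ]]
11 220 ((359.1012268066406, 162.9817657470703), (4.434328079223633, 7.5594892501831055), 38.31220245361328) [[ 0.58329676 -0.31591328  0.063     ]]
[285.61584114 156.84347907]
12 110 ((279.92822265625, 160.6178436279297), (47.08539581298828, 63.67433166503906), 138.92355346679688) [[ 0.57084474 -0.3081568   0.063     ]]
12 150 ((279.7815856933594, 160.7686309814453), (46.67009353637695, 63.90359878540039), 138.63040161132812) [[ 0.57060464 -0.30824357  0.063     ]]
12 190 ((279.0988464355469, 160.96102905273438), (45.42221450805664, 63.92265319824219), 132.5421600341797) [[ 0.56976333 -0.30810605  0.063     ]]
12 220 ((285.7232971191406, 156.98419189453125), (19.68931007385254, 20.757797241210938), 156.7497100830078) [[ 0.57904051 -0.30720242  0.063     ]]
```

View pics/v8.png

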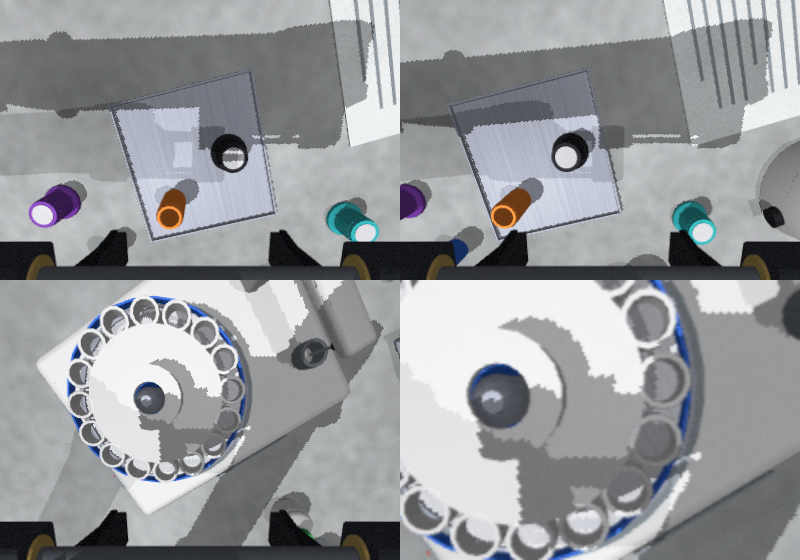

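The guide rests level on the spacer, its hole centred about the spindle at (267,118) in w10. The cap's white top is at (285.7,157.0) in w12, and its knob, flange and surroundings are clear.

```bash
python3 - <<'E'
from h import *
c=np.load("c12.npy",allow_pickle=True).item()
c2=dict(c,position=np.array([0.53949273,-0.18422318,0.3842684]),attitude=np.array([-16.4340619,.01,-24.8360942]))
print(tri([(c2,(393.43,199.88)),(c,(285.72,156.98))]),totool([.579,-.3072,.042]))
E
```

```text
(array([ 0.57903689, -0.30720135,  0.06304333]), [np.float64(1.2370549087312473e-05), np.float64(1.237054908717651e-05)]) [ 0.02931875 -0.03837202  0.22142557]
```

```bash
python3 -m crank '[{"x":0.01,"y":-0.015,"z":0.01,"turn":0},{"x":0.026,"y":-0.034,"z":0.03,"turn":0},{"x":0.029,"y":-0.038,"z":0.065,"turn":0},{"x":0.029,"y":-0.038,"z":0.105,"turn":0},{"x":0.029,"y":-0.038,"z":0.145,"turn":0},{"x":0.029,"y":-0.038,"z":0.18,"turn":0},{"x":0.029,"y":-0.038,"z":0.203,"turn":0},{"x":0.029,"y":-0.038,"z":0.216,"turn":0},{"x":0.029,"y":-0.038,"z":0.22,"turn":0},{"x":0.029,"y":-0.038,"z":0.221,"turn":0},{"x":0.029,"y":-0.038,"z":0.221,"turn":0}]'
python3 -m crank '[{"x":0,"y":0,"z":0,"turn":0},{"x":0,"y":0,"z":0,"turn":0},{"x":0,"y":0,"z":0,"turn":0},{"x":0,"y":0,"z":0,"turn":0},{"x":0,"y":0,"z":0,"turn":0},{"x":0,"y":0,"z":0,"turn":0},{"x":0,"y":0,"z":0,"turn":0},{"x":0,"y":0,"z":0,"turn":0}]' 0.02 25
```

```text
time_s: 29.18
tool_pos: [0.5802, -0.3091, 0.0431]
tool_rot: [179.9, 0.0, 65.0]
force: [0.9, 0.0, 0.1]
grip_width: 0.0869
grasp_force: 0.0
time_s: 30.18
tool_pos: [0.5795, -0.3088, 0.042]
tool_rot: [-180.0, 0.0, 65.0]
force: [-1.5, 0.0, 0.5]
grip_width: 0.0354
grasp_force: 25.0
```

```bash
python3 -m crank '[{"x":0,"y":0,"z":-0.008,"turn":0},{"x":0,"y":0,"z":-0.025,"turn":0},{"x":0,"y":0,"z":-0.055,"turn":0},{"x":0,"y":0,"z":-0.095,"turn":0},{"x":0,"y":0,"z":-0.135,"turn":0},{"x":0,"y":0,"z":-0.175,"turn":0},{"x":0,"y":0,"z":-0.21,"turn":0},{"x":0,"y":0,"z":-0.23,"turn":0},{"x":0,"y":0,"z":-0.235,"turn":0}]'
python3 -m crank '[{"x":0.015,"y":-0.008,"z":0,"turn":0},{"x":0.045,"y":-0.025,"z":0,"turn":0},{"x":0.085,"y":-0.047,"z":0,"turn":0},{"x":0.13,"y":-0.072,"z":0,"turn":0},{"x":0.175,"y":-0.097,"z":0,"turn":0},{"x":0.22,"y":-0.122,"z":0,"turn":0},{"x":0.265,"y":-0.147,"z":0,"turn":0},{"x":0.31,"y":-0.172,"z":0,"turn":0},{"x":0.355,"y":-0.197,"z":0,"turn":0},{"x":0.395,"y":-0.22,"z":0,"turn":0},{"x":0.425,"y":-0.236,"z":0,"turn":0},{"x":0.44,"y":-0.245,"z":0,"turn":0}]'
python3 -m crank '[{"x":0.01,"y":-0.006,"z":0,"turn":0},{"x":0.035,"y":-0.019,"z":0,"turn":0},{"x":0.065,"y":-0.036,"z":0,"turn":0},{"x":0.09,"y":-0.05,"z":0,"turn":0},{"x":0.101,"y":-0.056,"z":0,"turn":0},{"x":0.101,"y":-0.056,"z":0,"turn":0},{"x":0.101,"y":-0.056,"z":0,"turn":0}]'
python3 - <<'E'
from h import *
print(totool([.5355,.3089,.209]))
c,i=shot("wrist","w13")
cv2.imwrite("pics/v9.png",i[:280,120:520])
E
```

```text
time_s: 31.3
tool_pos: [0.5801, -0.3088, 0.2787]
tool_rot: [179.9, 0.0, 65.0]
force: [-0.3, -0.4, -1.6]
grip_width: 0.0356
grasp_force: 25.0
time_s: 32.8
tool_pos: [0.5416, 0.1965, 0.2756]
tool_rot: [-179.9, 0.1, 65.2]
force: [0.2, -0.3, -2.5]
grip_width: 0.0356
grasp_force: 25.0
time_s: 33.67
tool_pos: [0.5366, 0.3069, 0.2768]
tool_rot: [180.0, 0.1, 64.8]
force: [-0.1, 0.6, -0.6]
grip_width: 0.0352
grasp_force: 25.0
[ 0.00145227 -0.00194847  0.06776767]
```

View pics/v9.png

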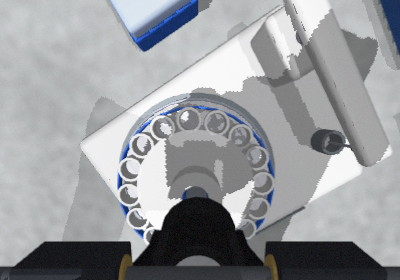

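The cap is in the jaws directly above the guide's hole, visible just ahead of it at (316,190). Lowering.

```bash
python3 -m crank '[{"x":0.001,"y":-0.0015,"z":0.005,"turn":0},{"x":0.001,"y":-0.0015,"z":0.013,"turn":0},{"x":0.001,"y":-0.0015,"z":0.022,"turn":0},{"x":0.001,"y":-0.0015,"z":0.031,"turn":0},{"x":0.001,"y":-0.0015,"z":0.04,"turn":0},{"x":0.001,"y":-0.0015,"z":0.049,"turn":0},{"x":0.001,"y":-0.0015,"z":0.056,"turn":0},{"x":0.001,"y":-0.0015,"z":0.061,"turn":0},{"x":0.001,"y":-0.0015,"z":0.064,"turn":0},{"x":0.001,"y":-0.0015,"z":0.064,"turn":0}]'
python3 -m crank '[{"x":0,"y":0,"z":0.0005,"turn":0},{"x":0,"y":0,"z":0.001,"turn":0},{"x":0,"y":0,"z":0.002,"turn":0},{"x":0,"y":0,"z":0.002,"turn":0}]'
```

```text
time_s: 34.98
tool_pos: [0.5349, 0.3103, 0.2129]
tool_rot: [-180.0, 0.0, 65.0]
force: [-0.7, -0.6, -1.3]
grip_width: 0.0354
grasp_force: 25.0
time_s: 35.48
tool_pos: [0.5349, 0.3102, 0.2109]
tool_rot: [-180.0, 0.0, 65.0]
force: [-0.2, 0.0, -1.1]
grip_width: 0.0354
grasp_force: 25.0
```

```bash
python3 -m crank '[{"x":0,"y":0,"z":0.0005,"turn":0},{"x":0,"y":0,"z":0.001,"turn":0},{"x":0,"y":0,"z":0.0015,"turn":0},{"x":0,"y":0,"z":0.002,"turn":0},{"x":0,"y":0,"z":0.0025,"turn":0},{"x":0,"y":0,"z":0.0025,"turn":0}]'
```

```text
time_s: 36.22
tool_pos: [0.535, 0.3104, 0.2089]
tool_rot: [180.0, -0.0, 65.0]
force: [0.1, -0.1, 1.5]
grip_width: 0.0353
grasp_force: 25.0
```

```bash
python3 -m crank '[{"x":0,"y":0,"z":0.0003,"turn":0},{"x":0,"y":0,"z":0.0003,"turn":0},{"x":0,"y":0,"z":0,"turn":0},{"x":0,"y":0,"z":0,"turn":0},{"x":0,"y":0,"z":0,"turn":0},{"x":0,"y":0,"z":-0.01,"turn":0},{"x":0,"y":0,"z":-0.03,"turn":0},{"x":0,"y":0,"z":-0.06,"turn":0},{"x":0,"y":0,"z":-0.085,"turn":0},{"x":0,"y":0,"z":-0.09,"turn":0}]' 0.08 20
python3 -m crank '[{"x":-0.02,"y":0,"z":0,"turn":0},{"x":-0.05,"y":0,"z":0,"turn":0},{"x":-0.08,"y":0,"z":0,"turn":0},{"x":-0.09,"y":0,"z":0,"turn":0},{"x":-0.09,"y":0,"z":0,"turn":0},{"x":-0.09,"y":0,"z":0,"turn":0}]'
python3 - <<'E'
from h import *
c,i=shot("wrist","w14")
j=shot("scene","s14")[1]
h=cv2.cvtColor(i,cv2.COLOR_BGR2HSV);p=proj(c,[.536,.31,.23]);print(p)
# cap top: offset from the expected home position
w=[int(p[0])-40,int(p[0])+40,max(0,int(p[1])-40),int(p[1])+40]
x0,x1,y0,y1=w
cv2.imwrite("pics/v10.png",np.hstack([i[:300,120:520],cv2.resize(j[115:265,320:520],(400,300))]))
E
```

```text
time_s: 37.48
tool_pos: [0.5356, 0.3113, 0.3018]
tool_rot: [179.8, -0.2, 65.0]
force: [1.6, -0.1, 0.2]
grip_width: 0.08
grasp_force: 0.0
time_s: 38.22
tool_pos: [0.4969, 0.2298, 0.2986]
tool_rot: [-180.0, -0.1, 65.0]
force: [-0.1, 0.1, 0.3]
grip_width: 0.0798
grasp_force: 0.0
[320.64120115  96.10381147]
```

View pics/v10.png

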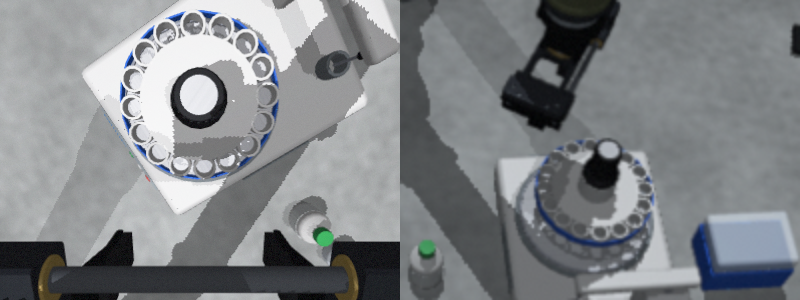

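The cap stands upright on the hub. Its top is at (318,95), against (320.6,96.1) predicted for home, so it is about 2 mm off the axis. The stack is level and the gripper is clear, so I'm handing in.

```bash
python3 -c "
from cell import env
print(env.sign_off())"
```

```text
the job is handed in; nothing more can be done
None
```

The spacer, guide and cap are stacked on the spindle, level and about on axis (cap within roughly 2 mm) in the last pictures; the gripper was clear, and I handed in after about 38 s of the 70 s, with no verdict returned.

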